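# Sort pipe test specimens into their trays

## Task

Clear up the mixed plastic specimens beside the testing machine. Lay each of the two unbroken dumbbell bars flat in a bay of its own in the aluminium rack and stand the round ring on end in the free bay of the ring tray; the two that have already been tested, the flattened ring and the broken dumbbell, go into the deep grey box. Leave the ring already in the tray undisturbed.

Things in the scene. Friction and masses are not known exactly. Their poses are not given: they have to be found in the camera images.
- dumbbell_1: Unbroken dumbbell-shaped tensile bar of orange-brown plastic, 32 g, lying flat: 150 long (its x axis), 10 thick (z). Each end tab is 36 long and 20 wide; the straight waist in the middle is 54 long and 10 wide. Origin: centre of the underside. The same either way round and interchangeable with dumbbell_2.
- dumbbell_2: A second unbroken dumbbell bar, identical to dumbbell_1.
- round_ring: Round, untested ring cut from orange-brown plastic pipe, 37 g: outer diameter 50, inner diameter 41, 40 high, standing on its cut face with the open bore facing up (z axis along the bore). Origin: centre of the underside.
- flattened_ring: Tested ring of the same pipe, permanently squashed to an oval with two flat parallel sides, 37 g, rigid: 59 long (x axis) and 35 wide over the flat sides (y axis; the flats are 24 long), wall 5, 40 high, standing on its cut face (z axis up, along the bore). Origin: centre of the underside.
- broken_dumbbell: Tested dumbbell bar that has snapped: one remaining piece, 18 g, lying flat, 10 thick (z), about 80 long: one end tab 36 long (x -18 to 18) and 20 wide, then the waist, 10 wide, ending at x = 62 in a thin torn neck. Origin: underside of the tab, at the tab's centre; x points from the tab towards the torn end.
- dumbbell_rack: Fixed aluminium rack for dumbbell bars: plate 108 (x) by 180 (y), 5 thick. Ribs, 10 high above the plate and only near the two ends, make two bays that run along y, centred at x = -25 and +25, each 42 wide and 173 long between end walls. The middle 85 of the length has no ribs: room for fingers. A bar lies along y on the plate (z = 5). Origin: centre of the underside.
- ring_tray: Low white plastic tray for rings, fixed to the bench: 74 (x) by 145 (y), walls 15 high and 3 thick, floor 3 thick, with one divider that makes two bays about 68 by 68, centred at y = -35.5 and y = +35.5. The bay at y = +35.5 already holds stored_ring; the bay at y = -35.5 is free. Origin: centre of the underside; any yaw.
- tested_box: Deep grey plastic open box for tested specimens, fixed to the bench: 120 (x) by 170 (y), 40 high, walls and floor 3 thick. Empty at the start. Origin: centre of the underside.
- stored_ring: Round pipe ring like round_ring (outer diameter 50, 40 high), already standing in its bay of the ring tray, loose. To be left where it is. Origin: centre of its underside. (Unlisted bench things: a calliper between robot and specimens; a pen, a hex key, an upright pin 40 high and a steel jaw block 18 high between and in front of the trays, at least 60 from the specimens' centres.)
There are look-alikes about, which are no part of the job. Leave any purple look-alike of the broken_dumbbell alone.

How it is judged:
By the outcome, as a careful person would: the job done as asked, in the order asked, and still so for the second after the job is handed in, with the robot touching nothing.
It also fails if it takes over 115 s, if anything falls off the work surface, if the arm or the gripper's body presses on something with over 40 N, if the wrist force passes 120 N, or if a joint passes its speed limit or range.

## Robot

A 6-joint arm with a two-finger parallel gripper is mounted at the origin on the work surface. World frame = base frame: x ahead of the robot, y to its left, z up, the work surface at z = 0. Lengths are in m, angles in rad, forces in N, time in s.
With the tool pointing down it reaches from about 0.425 to 0.95 m from the base axis. Payload 3.5 kg.
Tool frame: the origin (TCP) lies between the finger pads; the fingertips stand 17 mm ahead of it and the grasp point (between the pads) lies 2 mm behind it (ctrl.tip_reach is the distance from the TCP to the fingertips, in m); z points along the fingers, y is the direction in which the jaws open and shut (so a half turn about z gives the same grasp; the last joint's range is limited). The gripper opens to 85 mm and grips with 20 to 120 N. Pads are 22 mm wide; open, the fingers measure 114 mm over their backs; the gripper's body (76 mm by 85 mm) begins 54 mm behind the grasp point. The pads swing forward as they close: fully open they stand 13 mm farther back than shut.
Start: joints at [1.183, 0.286, 1.577, -0, 1.279, -0.15], TCP at [0.159, 0.656, 0.248] pointing down, gripper open.
Joint ranges: [-2.77, 2.77], [-0.9, 2.22], [0.21, 2.48], [-1.53, 4.67], [0.24, 2.81], [-2.84, 2.84]. Speed limits (rad/s): [2.79, 2.79, 3.14, 3.14, 3.14, 3.14].

## Interface

Orientations are given as a unit quaternion [x, y, z, w].
In Python, from plant import monitor, imaging, workorder, ctrl gives the robot as it stands.
- The arm moves only by the tool send_rows, never from a script. Its argument "rows" is a list of rows, each a list of 4 numbers: the shift along the world's x, y, z normalised to -1 to 1, where 1 is 0.3 m, then the turn about the world's z normalised to -1 to 1, where 1 is 360 degrees. A call has 1 to 20 rows; each row is the pose to reach, as a shift and turn from the pose commanded when the call began, turning the shorter way round; what a row does not reach only later rows make up. A row lasts 1/8 s, in which the tool goes at most 62.5 mm and 10.7 degrees, less where a joint would pass 70% of its speed; a pose out of reach is approached as far as the arm can. A call with a number of a shift or a turn outside -1 to 1 is refused whole. A call with a gripper value outside its range is refused whole. "jaw" is the closure, from 0 (fully open) to 1 (shut), set as the call begins (left out, the last holds). The fingers move at their own pace and stop on an object; "newtons" is the grip in N (left out, the last holds). Time passes only in rows, so rows that repeat a pose let the fingers close. It gives the time, the measured TCP pose, the force and the opening at its end, in the units of the state.
- monitor.get_state(): the state, without advancing time (a new reading comes with each control period).
- imaging.read_camera(name): name is "scene" or "top" or "wrist"; returns the picture (480x640x3 uint8, red, green, blue); there is no depth.
- imaging.calibration(name): a dict with "intrinsics" (3x3 intrinsics, pixels), "dist_coeffs" ([k1, k2, p1, p2, k3] as OpenCV has them; the pictures are not rectified), "cam_to_world" (4x4, takes a point from camera to world coordinates). Camera axes: x right, y up, looking along -z (the intrinsics and any distortion apply to the point x, -y, -z); pixel columns grow to the right and rows downward; lengths in m; the calibration is good to about 2 mm. A picture is of the moment at which its call begins: read the wrist's pose just before it. calibration takes no time and is no camera call; for the wrist camera it gives the pose at the moment of the call.
- workorder.sign_off(): hands the job in, once; it reports no verdict.
The state is a dict: "time": time; "qpos": joint angles; "dq": joint speeds; "joint_efforts": joint torques, N m; "eef_pos": TCP position; "tcp_rot": TCP orientation; "contact_force": force on the tool from outside, world axes, zero at the start; "wrist_torque": the same for the moment, N m; "opening": opening from 0.0 (shut) to 1.0 (fully open).
Only numpy, scipy, OpenCV 4.12 (cv2) and the standard library are available. Lean on these libraries where they do the work, as an engineer would, in place of code of your own. Each camera call takes 0.05 s, during which the arm holds its last target.

## Working session

There is one attempt and no reset: what is moved stays moved. The work goes in short steps, Python scripts to look and compute and a tool call to move; the robot and the scene stay as the last step left them, time stands still between calls to the robot, and variables do not carry over. Pictures are saved under pics/ and viewed, and the job is handed in when it is done.

Besides the shell and the picture viewer there is one more tool, called after "Call:" as name(argument=value, ...), one argument or row to a line, values as JSON. send_rows: Moves the arm, as the interface text tells. Scaled input: -1 to 1 covers 0.3 m each way for a shift and 360 degrees each way for a turn. Its arguments: {"type":"object","properties":{"rows":{"type":"array"},"jaw":{"type":"number"},"newtons":{"type":"number"}},"required":["rows"]}

```bash
mkdir -p pics; ls; cat > h.py <<'E'
import numpy as np, cv2
from plant import monitor, imaging, workorder, ctrl
def snap(name,fn):
    c=imaging.calibration(name); im=imaging.read_camera(name)
    cv2.imwrite(fn,cv2.cvtColor(im,cv2.COLOR_RGB2BGR)); np.save(fn+'.npy',im)
    np.savez(fn+'.npz',**{k:np.array(v) for k,v in c.items()}); return im,c
def load(fn):
    return np.load(fn+'.npy'),dict(np.load(fn+'.npz'))
def ray(c,px):
    p=cv2.undistortPoints(np.array(px,float).reshape(-1,1,2),np.array(c['intrinsics'],float),np.array(c['dist_coeffs'],float)).reshape(-1,2)
    d=np.c_[p[:,0],-p[:,1],-np.ones(len(p))]; T=np.array(c['cam_to_world'])
    return T[:3,3],d@T[:3,:3].T
def onz(c,px,z):
    o,d=ray(c,px); t=(z-o[2])/d[:,2]; return o+d*t[:,None]
def proj(c,P):
    T=np.linalg.inv(np.array(c['cam_to_world'])); q=np.array(P,float).reshape(-1,3)@T[:3,:3].T+T[:3,3]
    q=q*[1,-1,-1]
    return cv2.projectPoints(q.reshape(-1,1,3),np.zeros(3),np.zeros(3),np.array(c['intrinsics'],float),np.array(c['dist_coeffs'],float))[0].reshape(-1,2)
E
python3 - <<'E'
from h import *
for n in ['top','scene','wrist']:
    im,c=snap(n,f'pics/{n}0.png'); print(n,np.round(c['cam_to_world'],3).tolist(),np.round(c['intrinsics'],1).tolist(),np.round(c['dist_coeffs'],3))
s=monitor.get_state(); print(s)
E
```

```text
pics
top [[-0.018, 0.993, -0.116, 0.389], [-1.0, -0.019, -0.01, 0.01], [-0.012, 0.116, 0.993, 0.772], [0.0, 0.0, 0.0, 1.0]] [[444.9, 0.0, 313.6], [0.0, 444.9, 239.1], [0.0, 0.0, 1.0]] [-0.072  0.     0.     0.     0.   ]
scene [[0.498, -0.627, 0.599, 1.194], [0.867, 0.353, -0.352, -0.435], [0.009, 0.694, 0.72, 0.917], [0.0, 0.0, 0.0, 1.0]] [[556.1, 0.0, 318.7], [0.0, 556.1, 235.1], [0.0, 0.0, 1.0]] [-0.002  0.     0.     0.     0.   ]
wrist [[0.235, -0.928, -0.288, 0.084], [0.972, 0.224, 0.072, 0.672], [-0.002, -0.297, 0.955, 0.374], [0.0, 0.0, 0.0, 1.0]] [[331.8, 0.0, 314.7], [0.0, 331.8, 237.3], [0.0, 0.0, 1.0]] [-0.044  0.     0.     0.     0.   ]
{'time': 0.15, 'qpos': array([ 1.18299313e+00,  2.87005450e-01,  1.57788518e+00, -1.39424175e-05,
        1.27861653e+00, -1.49997376e-01]), 'dq': array([ 0.0003726 , -0.00215711, -0.00249299, -0.00151669,  0.00049632,
        0.00083824]), 'joint_efforts': array([ 1.18058473e-03, -4.06599104e+01, -2.93142611e+01, -1.04051041e-04,
        3.94106653e-03,  1.27427626e-05]), 'eef_pos': array([0.1587908 , 0.65554015, 0.24721198]), 'tcp_rot': array([ 1.18620883e-01,  9.92939157e-01, -9.24625837e-04, -2.47880745e-04]), 'contact_force': array([ 0.65583353, -0.83277323, -0.30172517]), 'wrist_torque': array([-0.0371978 , -0.00532196, -0.00804262]), 'opening': 0.998144253856433}
```

View pics/top0.png

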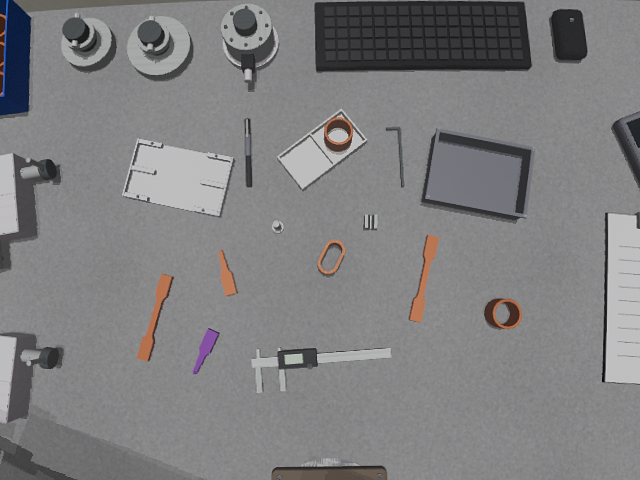

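View pics/scene0.png

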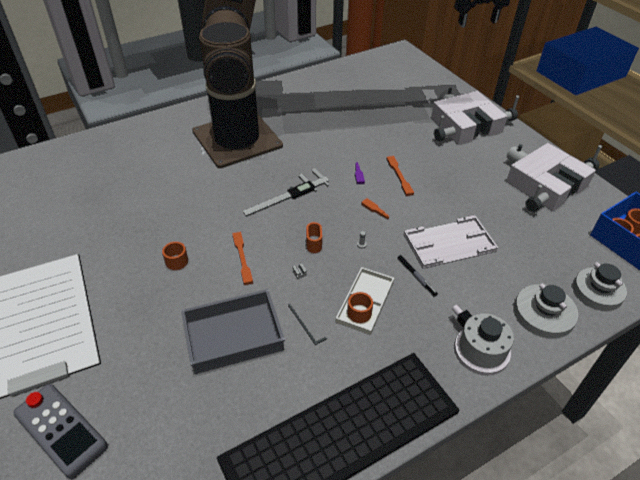

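View pics/wrist0.png

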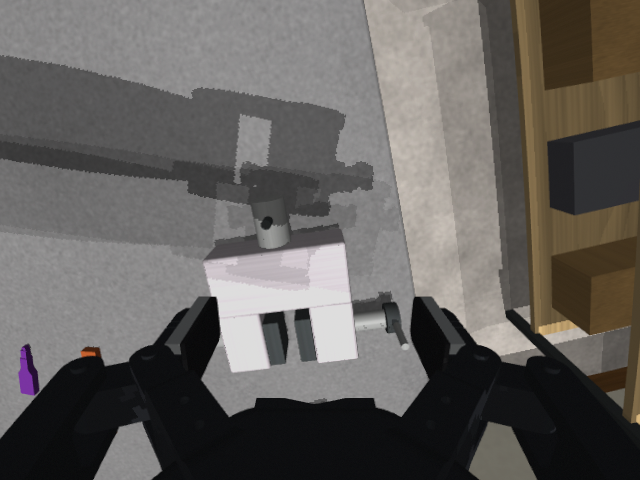

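Top view: 
- Orange bars at (156,317) and (424,279); round ring (503,314); flattened ring (331,258).
- Broken piece candidates are (228,272), orange, and (206,350), purple. The orange one fits; the purple is the look-alike to leave.
- Rack (180,178), ring tray (322,149) with its ring at (338,132), so the lower-left bay is free. Grey box (478,173).

Next I measure.

```bash
cat > meas.py <<'E'
from h import *
im,c=load('pics/top0.png')
hsv=cv2.cvtColor(im,cv2.COLOR_RGB2HSV)
m=((hsv[...,0]<16)&(hsv[...,1]>110)&(hsv[...,2]>60)).astype(np.uint8)*255
m[:90]=0; m[440:]=0
cs,_=cv2.findContours(m,cv2.RETR_EXTERNAL,cv2.CHAIN_APPROX_NONE)
for k in cs:
    if cv2.contourArea(k)<60: continue
    z=0.01
    P=onz(c,k.reshape(-1,2),z)[:,:2].astype(np.float32)
    r=cv2.minAreaRect(P*1000)
    print(np.round(k.reshape(-1,2).mean(0)),'rect@z.01',np.round(r[0],1),np.round(r[1],1),round(r[2],1), 'rect z.04',[np.round(x,1) for x in cv2.minAreaRect(onz(c,k.reshape(-1,2),.04)[:,:2].astype(np.float32)*1000)])
E
python3 meas.py; python3 - <<'E'
from h import *
im,c=load('pics/top0.png'); b=im[...,::-1]
A=cv2.resize(b[90:230,110:380],None,fx=2.9,fy=2.9,interpolation=cv2.INTER_CUBIC); cv2.imwrite('pics/cA.png',A)
B=cv2.resize(b[230:380,120:380],None,fx=3,fy=3,interpolation=cv2.INTER_CUBIC); cv2.imwrite('pics/cB.png',B)
D=cv2.resize(b[120:340,390:550],None,fx=2.7,fy=2.7,interpolation=cv2.INTER_CUBIC); cv2.imwrite('pics/cD.png',D)
E
```

```text
[503. 313.] rect@z.01 [ 344.3 -303.5] [63.1 49.2] 88.3 rect z.04 [array([ 346.1, -291.1]), array([60.7, 47.3]), np.float64(88.3)]
[154. 317.] rect@z.01 [349.1 293.9] [ 21.2 148.9] 74.0 rect z.04 [array([350.7, 282.7]), array([ 20.4, 143. ]), np.float64(74.0)]
[226. 274.] rect@z.01 [424.5 170.8] [78.3 19.6] 14.2 rect z.04 [array([423.1, 164.4]), array([75.2, 18.9]), np.float64(14.2)]
[331. 257.] rect@z.01 [447.2 -11. ] [34.6 60.1] 62.4 rect z.04 [array([444.9, -10.1]), array([33.2, 57.7]), np.float64(62.4)]
[423. 278.] rect@z.01 [ 408.4 -169. ] [ 20.3 148.4] 75.4 rect z.04 [array([ 407.6, -161.9]), array([ 19.5, 142.6]), np.float64(75.4)]
[338. 131.] rect@z.01 [671.6 -28.9] [49.9 48.4] 88.8 rect z.04 [array([660.5, -27.3]), array([48. , 46.5]), np.float64(88.8)]
```

View pics/cA.png

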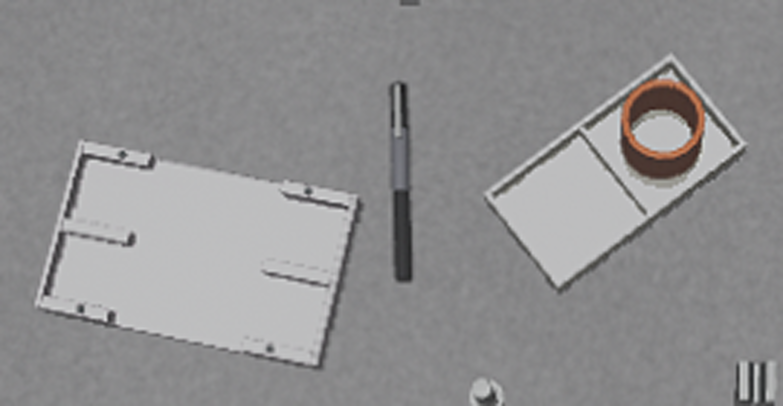

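View pics/cB.png

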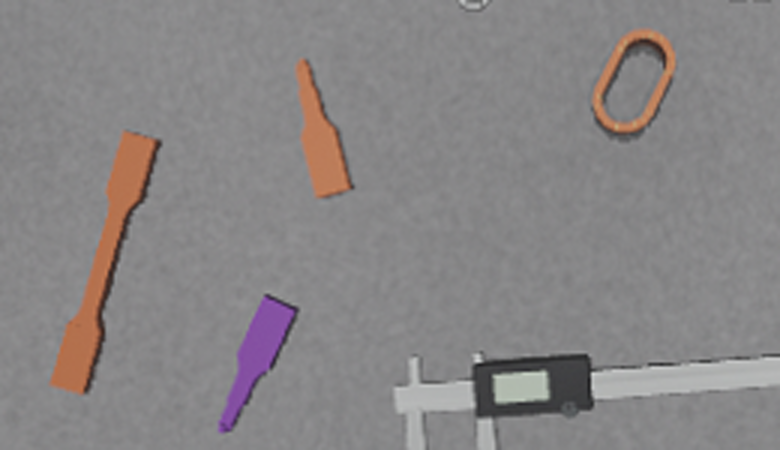

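View pics/cD.png

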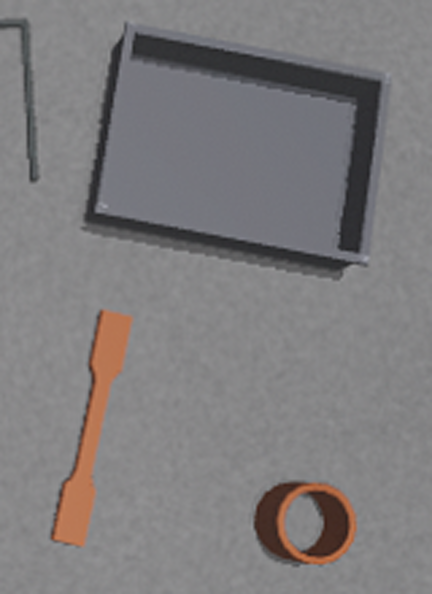

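The crops confirm it: the orange piece with the thin neck at crop (320,130) is the broken dumbbell, and the purple one at (258,360) stays. Next come the fixtures and the rings' rims.

```bash
cat > meas2.py <<'E'
from h import *
im,c=load('pics/top0.png')
print('tip',ctrl.tip_reach,[a for a in dir(ctrl) if a[0]!='_'])
hsv=cv2.cvtColor(im,cv2.COLOR_RGB2HSV)
g=cv2.cvtColor(im,cv2.COLOR_RGB2GRAY)
# bright rim of rings
m=((hsv[...,0]<16)&(hsv[...,1]>110)&(hsv[...,2]>150)).astype(np.uint8)*255
for nm,(x0,y0,x1,y1) in dict(round=(480,290,530,340),flat=(310,235,355,280),stored=(320,112,358,155)).items():
    mm=np.zeros_like(m); mm[y0:y1,x0:x1]=m[y0:y1,x0:x1]
    k=max(cv2.findContours(mm,cv2.RETR_EXTERNAL,cv2.CHAIN_APPROX_NONE)[0],key=len).reshape(-1,2)
    z=.043 if nm=='stored' else .04
    P=onz(c,k,z)[:,:2].astype(np.float32)*1000
    print(nm,[np.round(x,1) for x in cv2.minAreaRect(P)],'circ',[np.round(x,1) for x in cv2.minEnclosingCircle(P)])
# white things
w=((g>150)&(hsv[...,1]<40)).astype(np.uint8)*255
w=cv2.morphologyEx(w,cv2.MORPH_CLOSE,np.ones((5,5)))
for nm,(x0,y0,x1,y1),z in [('rack',(115,130,242,222),.01),('rack5',(115,130,242,222),.005),('tray',(270,100,375,195),.015)]:
    mm=np.zeros_like(w); mm[y0:y1,x0:x1]=w[y0:y1,x0:x1]
    k=max(cv2.findContours(mm,cv2.RETR_EXTERNAL,cv2.CHAIN_APPROX_NONE)[0],key=cv2.contourArea)
    k=cv2.convexHull(k).reshape(-1,2)
    P=onz(c,k,z)[:,:2].astype(np.float32)*1000
    r=cv2.minAreaRect(P); print(nm,[np.round(x,1) for x in r]); print(np.round(cv2.boxPoints(r)).tolist(), np.round(cv2.boxPoints(cv2.minAreaRect(k.astype(np.float32)))).tolist())
# box rim corners by hand from crop
q=np.array([[128,22],[388,76],[365,262],[88,222]])/2.7+[390,120]
P=onz(c,q,.04)[:,:2]*1000; print('box',np.round(P),np.round(P.mean(0)),[round(float(np.hypot(*(P[i]-P[i-1])))) for i in range(4)])
for nm,p,z in [('pin',(278,224),.04),('block',(371,222),.018),('hex',(400,155),0),('pen',(248,150),0)]: print(nm,np.round(onz(c,[p],z)[0,:2]*1000))
E
python3 meas2.py
```

```text
tip 0.017 ['Unreachable', 'tip_reach']
round [array([ 345.9, -297.8]), array([47.4, 46.3]), np.float64(43.4)] circ [array([ 345.6, -297.6]), np.float64(24.2)]
flat [array([445.2, -10.3]), array([33.2, 57. ]), np.float64(62.4)] circ [array([445.6,  -9.6]), np.float64(28.8)]
stored [array([660.2, -27.9]), array([46.7, 47.2]), np.float64(44.8)] circ [array([660. , -27.4]), np.float64(24.1)]
rack [array([595.6, 258.9]), array([181. , 109.6]), np.float64(76.7)]
[[521.0, 183.0], [628.0, 158.0], [670.0, 334.0], [563.0, 360.0]] [[121.0, 196.0], [133.0, 137.0], [233.0, 157.0], [221.0, 216.0]]
rack5 [array([597. , 260.6]), array([182.1, 110.3]), np.float64(76.7)]
[[522.0, 185.0], [630.0, 159.0], [672.0, 337.0], [564.0, 362.0]] [[121.0, 196.0], [133.0, 137.0], [233.0, 157.0], [221.0, 216.0]]
tray [array([640.2,   0.7]), array([ 74.4, 145.7]), np.float64(36.8)]
[[567.0, 37.0], [654.0, -80.0], [714.0, -35.0], [626.0, 81.0]] [[276.0, 156.0], [342.0, 106.0], [367.0, 139.0], [301.0, 189.0]]
box [[ 663. -198.]
 [ 626. -365.]
 [ 506. -339.]
 [ 534. -166.]] [ 582. -267.] [133, 170, 123, 176]
pin [501.  77.]
block [505. -81.]
hex [ 628. -139.]
pen [643. 133.]
```

Call:
send_rows(
  rows=[
    [0.5,-0.95,-0.15,-0.0067],
    [0.5,-0.95,-0.15,-0.0067],
    [0.5,-0.95,-0.15,-0.0067],
    [0.5,-0.95,-0.15,-0.0067],
    [0.5,-0.95,-0.15,-0.0067],
    [0.5,-0.95,-0.15,-0.0067],
    [0.5,-0.95,-0.3,-0.0067],
    [0.5,-0.95,-0.3,-0.0067],
  ],
  jaw=0.3,
  newtons=40,
)

```text
time: 1.15
eef_pos: [0.3068, 0.3697, 0.1551]
tcp_rot: [0.139, 0.99, -0.003, -0.003]
contact_force: [-1.7, 0.9, -0.2]
opening: 0.704
```

Call:
send_rows(
  rows=[
    [0.1333,-0.2567,-0.1933,0],
    [0.1333,-0.2567,-0.1933,0],
    [0.1333,-0.2567,-0.1933,0],
    [0.1333,-0.2567,-0.1933,0],
  ],
)

```text
time: 1.65
eef_pos: [0.3498, 0.2953, 0.102]
tcp_rot: [0.139, 0.99, 0.001, 0.001]
contact_force: [-0.3, 0.7, 0.7]
opening: 0.702
```

```bash
python3 - <<'E'
from h import *
s=monitor.get_state(); print(s['eef_pos'],s['tcp_rot'],s['opening'])
im,c=snap('wrist','pics/w1.png')
print(np.round(proj(c,[[.349,.294,.01],s['eef_pos']])))
hsv=cv2.cvtColor(im,cv2.COLOR_RGB2HSV)
m=((hsv[...,0]<16)&(hsv[...,1]>110)&(hsv[...,2]>60)).astype(np.uint8)*255
for k in cv2.findContours(m,cv2.RETR_EXTERNAL,cv2.CHAIN_APPROX_NONE)[0]:
    if cv2.contourArea(k)>100: print([np.round(x,1) for x in cv2.minAreaRect(onz(c,k.reshape(-1,2),.01)[:,:2].astype(np.float32)*1000)])
E
```

```text
[0.34977065 0.29530409 0.10195387] [1.39244955e-01 9.90257121e-01 9.21584695e-04 9.09827082e-04] 0.7017392373523195
[[315. 248.]
 [319. 319.]]
[array([438.1, -18.2]), array([28.2, 84.5]), np.float64(25.7)]
[array([390.8, 164.6]), array([16.2, 27. ]), np.float64(12.2)]
[array([348.8, 294.2]), array([ 20.2, 150.1]), np.float64(74.3)]
```

View pics/w1.png

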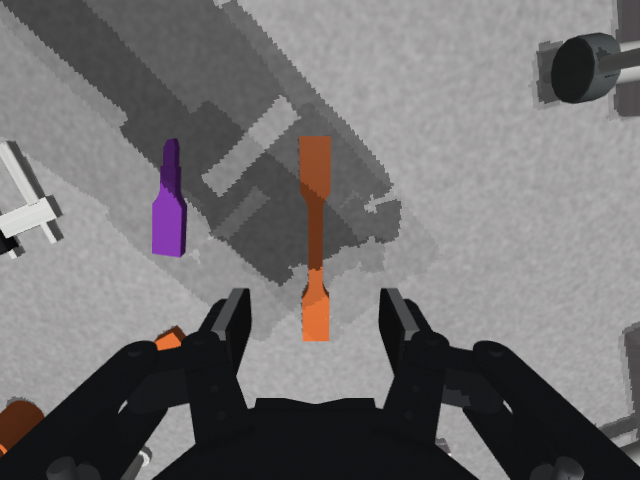

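The bar lies vertical between the jaws at (315,240), and the wrist measurement agrees with the top one to within 1 mm. The broken and purple pieces are clear of the fingers.

Call:
send_rows(
  rows=[
    [0,0,-0.15,0],
    [0,0,-0.23,0],
    [0,0,-0.2633,0],
    [0,0,-0.2633,0],
    [0,0,-0.2633,0],
  ],
)

```text
time: 2.33
eef_pos: [0.35, 0.2949, 0.0227]
tcp_rot: [0.139, 0.99, 0.001, 0.001]
contact_force: [0.7, 0.5, -0.5]
opening: 0.705
```

Call:
send_rows(
  rows=[
    [0,0,0,0],
    [0,0,0,0],
    [0,0,0,0],
    [0,0,0,0],
    [0,0,0,0],
    [0,0,0,0],
  ],
  jaw=1,
)

```text
time: 3.08
eef_pos: [0.3494, 0.2941, 0.0218]
tcp_rot: [0.139, 0.99, 0.0, 0.0]
contact_force: [-1.6, -0.6, 5.4]
opening: 0.093
```

Call:
send_rows(
  rows=[
    [0,0,0.13,0],
    [0,0,0.26,0],
    [0.2,-0.03,0.2633,-0.029],
    [0.4,-0.06,0.2633,-0.058],
    [0.6,-0.09,0.2633,-0.087],
    [0.8,-0.12,0.2633,-0.116],
    [0.9033,-0.1333,0.2633,-0.145],
    [0.9033,-0.1333,0.2633,-0.174],
    [0.9033,-0.1333,0.2633,-0.203],
    [0.9033,-0.1333,0.2633,-0.232],
    [0.9033,-0.1333,0.2633,-0.2425],
    [0.9033,-0.1333,0.2633,-0.2425],
    [0.9033,-0.1333,0.2633,-0.2425],
  ],
)

```text
time: 4.7
eef_pos: [0.6196, 0.2539, 0.0997]
tcp_rot: [0.784, 0.621, -0.0, -0.0]
contact_force: [0.3, -0.8, 0.2]
opening: 0.099
```

```bash
python3 - <<'E'
from h import *
s=monitor.get_state(); print(s['eef_pos'],s['tcp_rot'],s['opening'],s['qpos'])
im,c=snap('wrist','pics/w2.png')
E
```

```text
[0.61962478 0.25393193 0.099713  ] [ 7.84130274e-01  6.20596087e-01 -4.07886823e-04 -2.08736445e-04] 0.0991748625711967 [2.37671872e-01 4.23108887e-01 1.68812523e+00 4.39650834e-05
 1.03127416e+00 4.69440102e-01]
```

View pics/w2.png

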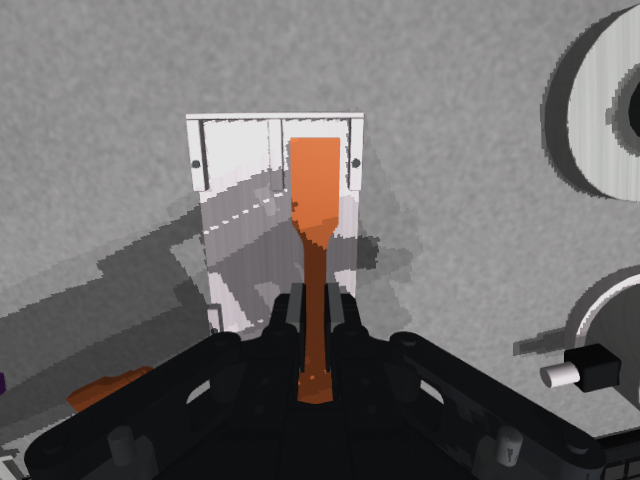

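The bar hangs straight over the far bay, between the ribs at columns 283 and 350. I lower it now.

Call:
send_rows(
  rows=[
    [0,0,-0.12,0],
    [0,0,-0.2,0],
    [0,0,-0.23,0],
    [0,0,-0.2467,0],
    [0,0,-0.2467,0],
    [0,0,-0.2467,0],
  ],
)

```text
time: 5.5
eef_pos: [0.6208, 0.2542, 0.0274]
tcp_rot: [0.784, 0.62, 0.001, 0.0]
contact_force: [-0.2, 1.0, -0.7]
opening: 0.094
```

Call:
send_rows(
  rows=[
    [0,0,0,0],
    [0,0,0,0],
    [0,0,0,0],
    [0,0,0.1,0],
    [0,0,0.3,0],
    [0,0,0.3,0],
  ],
  jaw=0.68,
)

```text
time: 6.25
eef_pos: [0.6241, 0.2551, 0.1236]
tcp_rot: [0.784, 0.62, 0.006, 0.003]
contact_force: [0.2, -1.0, 0.6]
opening: 0.323
```

Call:
send_rows(
  rows=[
    [-0.09,-0.18,0.05,0.029],
    [-0.18,-0.36,0.05,0.058],
    [-0.27,-0.54,0.05,0.087],
    [-0.36,-0.72,0.05,0.116],
    [-0.45,-0.9,0.05,0.145],
    [-0.5,-1.0,0.05,0.174],
    [-0.5,-1.0,0.05,0.203],
    [-0.5,-1.0,0.05,0.232],
    [-0.5,-1.0,0.05,0.2464],
    [-0.5,-1.0,0.05,0.2464],
  ],
  jaw=0.3,
)

```text
time: 7.5
eef_pos: [0.4695, -0.0459, 0.1307]
tcp_rot: [0.128, 0.992, 0.0, -0.0]
contact_force: [0.2, -0.2, 0.0]
opening: 0.699
```

Call:
send_rows(
  rows=[
    [-0.2067,-0.41,0,0],
    [-0.2067,-0.41,-0.1367,0],
    [-0.2067,-0.41,-0.1367,0],
    [-0.2067,-0.41,-0.1367,0],
    [-0.2067,-0.41,-0.1367,0],
  ],
)

```text
time: 8.12
eef_pos: [0.4084, -0.1687, 0.0906]
tcp_rot: [0.128, 0.992, 0.0, 0.0]
contact_force: [-0.6, 0.7, -0.3]
opening: 0.699
```

```bash
cat > wm.py <<'E'
from h import *
import sys
fn=sys.argv[1]; z=float(sys.argv[2])
s=monitor.get_state(); print(s['eef_pos'],s['tcp_rot'],s['opening'])
im,c=snap('wrist',fn)
hsv=cv2.cvtColor(im,cv2.COLOR_RGB2HSV)
m=((hsv[...,0]<16)&(hsv[...,1]>110)&(hsv[...,2]>60)).astype(np.uint8)*255
for k in cv2.findContours(m,cv2.RETR_EXTERNAL,cv2.CHAIN_APPROX_NONE)[0]:
    if cv2.contourArea(k)>100: print([np.round(x,1) for x in cv2.minAreaRect(onz(c,k.reshape(-1,2),z)[:,:2].astype(np.float32)*1000)])
E
python3 wm.py pics/w3.png .01; python3 -c "
from h import *
snap('top','pics/t3.png')"
```

```text
[ 0.40838087 -0.16869718  0.09063514] [1.27648492e-01 9.91819437e-01 2.05074455e-05 2.56209318e-04] 0.698669380280443
[array([457.1,  -1.5]), array([76.1, 69.3]), np.float64(60.9)]
[array([ 349. , -312.7]), array([83.4, 57.5]), np.float64(85.3)]
[array([ 408.3, -171.4]), array([ 20.3, 150.6]), np.float64(75.3)]
```

View pics/t3.png

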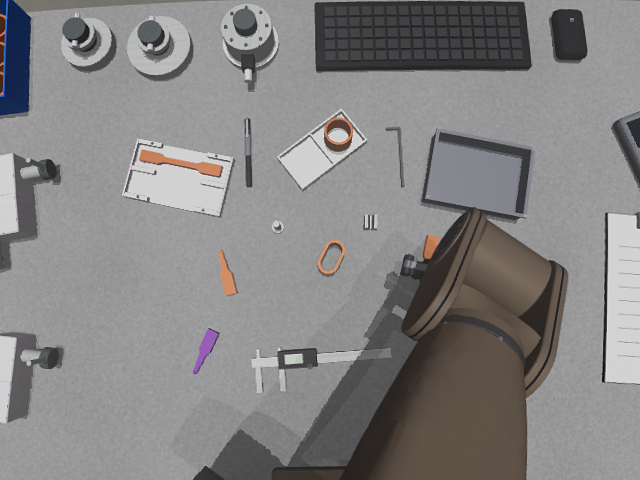

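View pics/w3.png

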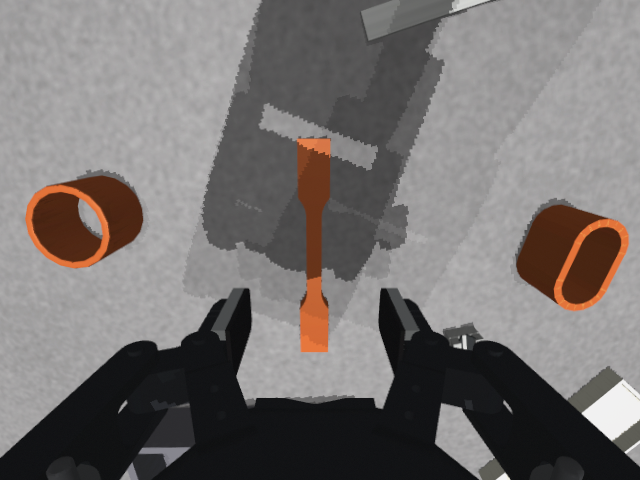

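The first bar lies in the rack's far bay at (181,163). The second is centred between the jaws.

Call:
send_rows(
  rows=[
    [0,-0.003,-0.13,0],
    [0,-0.003,-0.2,0],
    [0,-0.003,-0.23,0],
    [0,-0.003,-0.23,0],
    [0,-0.003,-0.23,0],
  ],
)

```text
time: 8.85
eef_pos: [0.4089, -0.1703, 0.0224]
tcp_rot: [0.127, 0.992, -0.001, 0.001]
contact_force: [0.7, -0.7, -0.1]
opening: 0.698
```

Call:
send_rows(
  rows=[
    [0,0,0,0],
    [0,0,0,0],
    [0,0,0,0],
    [0,0,0,0],
    [0,0,0,0],
    [0,0,0,0],
  ],
  jaw=1,
)

```text
time: 9.6
eef_pos: [0.4083, -0.1702, 0.0218]
tcp_rot: [0.127, 0.992, -0.0, 0.0]
contact_force: [-0.8, -0.6, 5.4]
opening: 0.1
```

Call:
send_rows(
  rows=[
    [0,0,0.17,0],
    [0,0,0.3333,0],
    [0.05,0.18,0.3333,-0.029],
    [0.1,0.36,0.3333,-0.058],
    [0.15,0.54,0.3333,-0.087],
    [0.2,0.72,0.3333,-0.116],
    [0.25,0.9,0.3333,-0.145],
    [0.28,1.0,0.3333,-0.174],
    [0.28,1.0,0.3333,-0.203],
    [0.28,1.0,0.3333,-0.232],
    [0.28,1.0,0.3333,-0.2464],
    [0.28,1.0,0.3333,-0.2464],
  ],
)

```text
time: 11.1
eef_pos: [0.4913, 0.1301, 0.1205]
tcp_rot: [0.784, 0.621, -0.001, -0.0]
contact_force: [0.1, -0.1, -0.5]
opening: 0.095
```

Call:
send_rows(
  rows=[
    [0.13,0.22,0,0],
    [0.265,0.4533,0,0],
    [0.265,0.4533,-0.05,0],
    [0.265,0.4533,-0.1,0],
    [0.265,0.4533,-0.1,0],
    [0.265,0.4533,-0.1,0],
  ],
)

```text
time: 11.85
eef_pos: [0.571, 0.2651, 0.0912]
tcp_rot: [0.785, 0.62, -0.0, -0.0]
contact_force: [0.7, -0.1, -0.1]
opening: 0.097
```

```bash
python3 wm.py pics/w4.png .02
```

```text
[0.57097226 0.2650524  0.0911928 ] [ 7.84543045e-01  6.20074214e-01 -4.12861148e-04 -9.96431639e-05] 0.0974495078761709
[array([564.5, 242.2]), array([188.7,  28.7]), np.float64(76.6)]
[array([619.1, 258.9]), array([137. ,  21.2]), np.float64(76.8)]
```

View pics/w4.png

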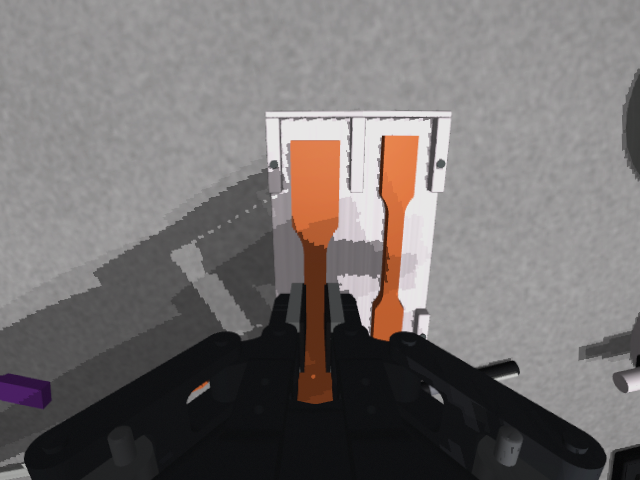

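The second bar hangs over the near bay, with the first in the right-hand bay at (400,235). I lower and release it.

Call:
send_rows(
  rows=[
    [0,0,-0.1,0],
    [0,0,-0.17,0],
    [0,0,-0.2,0],
    [0,0,-0.2167,0],
    [0,0,-0.2167,0],
    [0,0,-0.2167,0],
  ],
)

```text
time: 12.65
eef_pos: [0.572, 0.2663, 0.027]
tcp_rot: [0.784, 0.62, 0.001, 0.0]
contact_force: [-0.2, 0.3, -0.9]
opening: 0.094
```

Call:
send_rows(
  rows=[
    [0,0,0,0],
    [0,0,0,0],
    [0,0,0,0],
    [0,0,0.1,0],
    [0,0,0.3,0],
    [0,0,0.4,0],
  ],
  jaw=0.68,
)

```text
time: 13.4
eef_pos: [0.573, 0.2666, 0.1502]
tcp_rot: [0.784, 0.62, 0.002, 0.001]
contact_force: [0.9, 0.4, 0.7]
opening: 0.318
```

Call:
send_rows(
  rows=[
    [-0.08,-0.19,0,0.029],
    [-0.16,-0.38,0,0.058],
    [-0.24,-0.57,0,0.087],
    [-0.32,-0.76,0,0.116],
    [-0.37,-0.94,0,0.1392],
    [-0.37,-0.94,0,0.1392],
    [-0.37,-0.94,0,0.1392],
  ],
  jaw=0.0,
)

```text
time: 14.28
eef_pos: [0.4603, -0.0167, 0.1465]
tcp_rot: [0.449, 0.893, 0.0, 0.0]
contact_force: [-0.2, -0.0, -0.4]
opening: 0.999
```

Call:
send_rows(
  rows=[
    [-0.08,-0.19,0,0],
    [-0.16,-0.38,0,0],
    [-0.24,-0.57,0,0],
    [-0.32,-0.76,0,0],
    [-0.382,-0.94,-0.1,0],
    [-0.382,-0.94,-0.1,0],
    [-0.382,-0.94,-0.1,0],
    [-0.382,-0.94,-0.1,0],
  ],
)

```text
time: 15.28
eef_pos: [0.3468, -0.2969, 0.1168]
tcp_rot: [0.447, 0.895, -0.0, 0.0]
contact_force: [-0.4, 0.3, 0.6]
opening: 1.0
```

```bash
python3 wm.py pics/w5.png .04; python3 - <<'E'
from h import *
im,c=load('pics/w5.png')
hsv=cv2.cvtColor(im,cv2.COLOR_RGB2HSV)
print(proj(c,[[.346,-.298,.04]]))
snap('top','pics/t5.png')
E
```

```text
[ 0.34682657 -0.29686471  0.11678416] [ 4.46915488e-01  8.94576092e-01 -5.78392972e-05  3.99076363e-04] 1.0000652171940672
[array([ 342.8, -297.3]), array([49., 57.]), np.float64(54.4)]
[[315.3723422  255.36394277]]
```

View pics/w5.png

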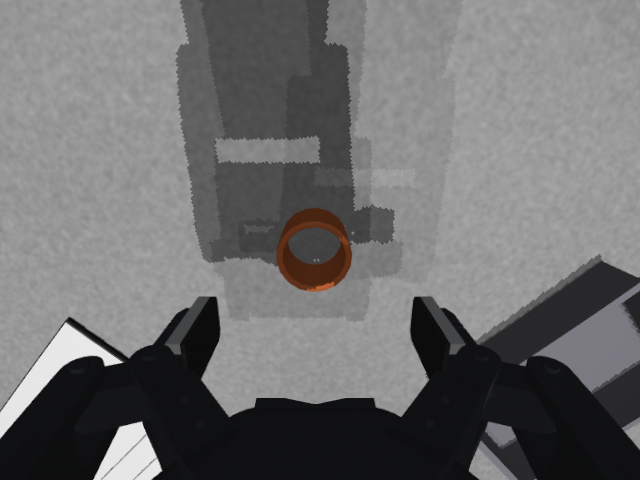

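View pics/t5.png

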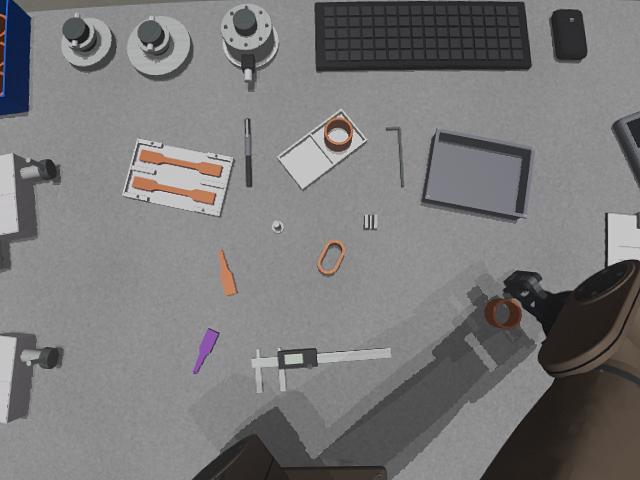

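Both bars lie in their bays at (181,163) and (174,190). The round ring's rim is at (314,257) in the wrist view, centred between the jaws. I grasp it.

Call:
send_rows(
  rows=[
    [0,0,-0.15,0],
    [0,0,-0.23,0],
    [0,0,-0.2767,0],
    [0,0,-0.2767,0],
    [0,0,-0.2767,0],
  ],
)

```text
time: 16.0
eef_pos: [0.3466, -0.2985, 0.0344]
tcp_rot: [0.448, 0.894, -0.001, 0.001]
contact_force: [0.1, -1.2, -0.2]
opening: 0.998
```

Call:
send_rows(
  rows=[
    [0,0,0,0],
    [0,0,0,0],
    [0,0,0,0],
    [0,0,0,0],
    [0,0,0,0],
  ],
  jaw=1,
)

```text
time: 16.62
eef_pos: [0.3464, -0.2987, 0.0343]
tcp_rot: [0.448, 0.894, -0.0, 0.001]
contact_force: [-0.5, 0.8, 5.2]
opening: 0.562
```

Call:
send_rows(
  rows=[
    [0,0,0.16,0],
    [0,0,0.3233,0],
    [0.1,0.12,0.3233,0],
    [0.22,0.27,0.3233,0],
    [0.34,0.41,0.3233,0],
    [0.45,0.55,0.3233,0],
    [0.45,0.55,0.3233,0],
  ],
)

```text
time: 17.5
eef_pos: [0.4819, -0.1302, 0.1299]
tcp_rot: [0.446, 0.895, 0.0, -0.0]
contact_force: [-0.2, 0.6, 0.1]
opening: 0.565
```

Call:
send_rows(
  rows=[
    [0.12,0.14,0,0],
    [0.24,0.28,0,0],
    [0.36,0.42,0,0],
    [0.46,0.54,0,0],
    [0.46,0.54,0,0],
    [0.46,0.54,0,0],
  ],
)

```text
time: 18.25
eef_pos: [0.618, 0.0282, 0.1295]
tcp_rot: [0.448, 0.894, -0.001, -0.001]
contact_force: [-0.7, 0.2, -0.9]
opening: 0.564
```

```bash
python3 wm.py pics/w6.png .04;  python3 - <<'E'
from h import *
im,c=load('pics/w6.png')
print(proj(c,[[.619,.029,.003],[.640,.0007,.015],[.66,-.028,.043]]))
E
```

```text
[0.6179999  0.02819086 0.12945567] [ 4.48186802e-01  8.93939382e-01 -5.78808340e-04 -7.97398134e-04] 0.5639417927994153
[array([645.3, -13.3]), array([ 86.4, 109.6]), np.float64(39.9)]
[array([451.8,  -4.5]), array([55.3, 64.3]), np.float64(62.2)]
[array([603.9, 191.4]), array([49.1, 17.8]), np.float64(76.8)]
[[318.86658068 233.24449982]
 [318.6845722  280.04869929]
 [317.28835437 338.46538159]]
```

View pics/w6.png

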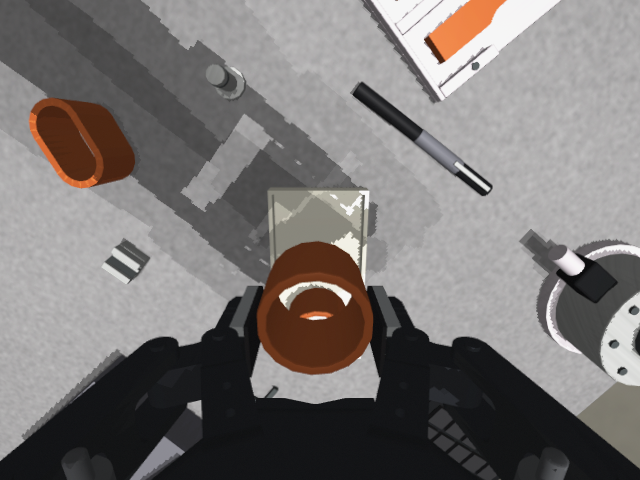

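The ring hangs over the free bay at (319,190), with the tray's long side square to the jaws. I lower it gently.

Call:
send_rows(
  rows=[
    [0.003,0.003,-0.15,0],
    [0.003,0.003,-0.25,0],
    [0.003,0.003,-0.28,0],
    [0.003,0.003,-0.3,0],
    [0.003,0.003,-0.31,0],
    [0.003,0.003,-0.31,0],
    [0.003,0.003,-0.31,0],
  ],
)

```text
time: 19.18
eef_pos: [0.6203, 0.03, 0.0382]
tcp_rot: [0.448, 0.894, 0.0, 0.001]
contact_force: [-0.4, -0.3, 0.1]
opening: 0.561
```

Call:
send_rows(
  rows=[
    [0,0,0,0],
    [0,0,0,0],
    [0,0,0,0],
    [0,0,0.1,0],
    [0,0,0.3,0],
    [0,0,0.3,0],
    [0,0,0.3,0],
  ],
  jaw=0.2,
)

```text
time: 20.05
eef_pos: [0.6197, 0.03, 0.1274]
tcp_rot: [0.448, 0.894, 0.0, 0.0]
contact_force: [-0.1, -0.5, 0.1]
opening: 0.801
```

Call:
send_rows(
  rows=[
    [-0.15,-0.03,0,0.029],
    [-0.3,-0.06,0,0.058],
    [-0.45,-0.1,0,0.0711],
    [-0.5833,-0.1333,-0.05,0.0711],
    [-0.5833,-0.1333,-0.05,0.0711],
    [-0.5833,-0.1333,-0.05,0.0711],
  ],
)

```text
time: 20.8
eef_pos: [0.4449, -0.01, 0.1118]
tcp_rot: [0.239, 0.971, 0.0, -0.0]
contact_force: [0.6, 0.2, -0.5]
opening: 0.798
```

```bash
python3 wm.py pics/w7.png .04;  python3 - <<'E'
from h import *
im,c=load('pics/w7.png')
print(proj(c,[[.445,-.010,.04]]))
snap('top','pics/t7.png')
E
```

```text
[ 0.44493653 -0.01000676  0.11179676] [ 2.38966086e-01  9.71027880e-01  7.38029864e-05 -2.47555132e-04] 0.7976620092091934
[array([628.8,  31.1]), array([34.9, 43.5]), np.float64(60.0)]
[array([576. , 166.3]), array([19.4, 24.2]), np.float64(78.9)]
[array([532.7, 175.3]), array([16.9, 22.1]), np.float64(78.2)]
[array([443., -10.]), array([34.7, 66.8]), np.float64(63.4)]
[array([418.4, 150.1]), array([70.8, 21.7]), np.float64(14.3)]
[[317.5416571  258.87437134]]
```

View pics/w7.png

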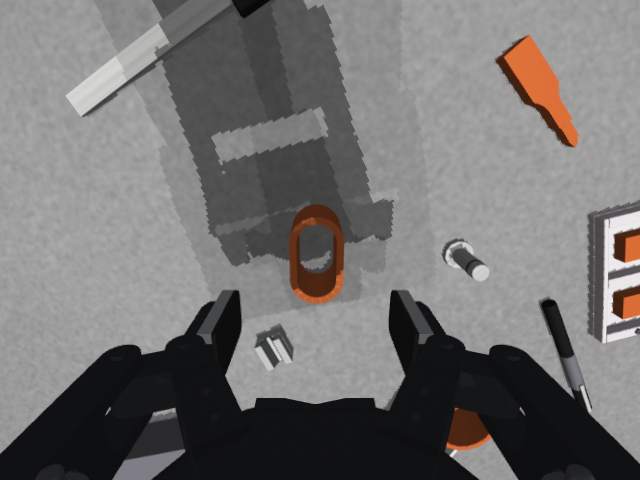

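View pics/t7.png

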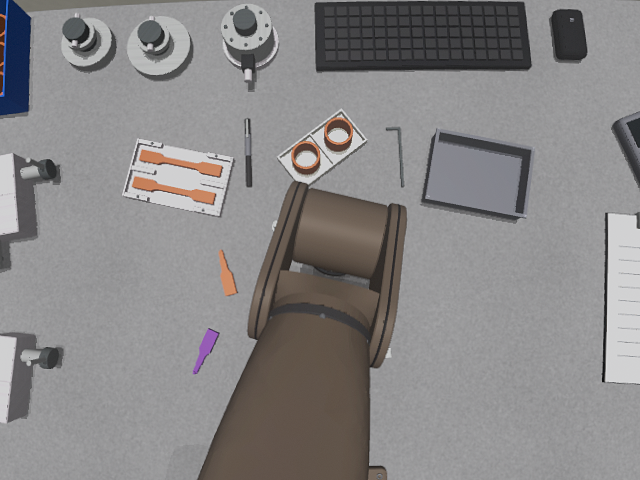

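The round ring stands in the free bay at (306,157), and the stored ring is unmoved. The flattened ring is centred at (317,260) with its flats facing the pads, and the block and pin are clear.

Call:
send_rows(
  rows=[
    [0,0,-0.15,0],
    [0,0,-0.23,0],
    [0,0,-0.2733,0],
    [0,0,-0.2733,0],
    [0,0,-0.2733,0],
  ],
)

```text
time: 21.52
eef_pos: [0.446, -0.0102, 0.0313]
tcp_rot: [0.239, 0.971, -0.0, 0.001]
contact_force: [-0.4, -1.2, 1.3]
opening: 0.801
```

Call:
send_rows(
  rows=[
    [0,0,0,0],
    [0,0,0,0],
    [0,0,0,0],
    [0,0,0,0],
    [0,0,0,0],
  ],
  jaw=1,
)

```text
time: 22.15
eef_pos: [0.4456, -0.0102, 0.0313]
tcp_rot: [0.239, 0.971, 0.0, 0.001]
contact_force: [-0.1, 0.8, 6.1]
opening: 0.395
```

Call:
send_rows(
  rows=[
    [0,0,0.15,0],
    [0,0,0.2667,0],
    [0.09,-0.2,0.2667,0.02],
    [0.17,-0.4,0.2667,0.042],
    [0.26,-0.6,0.2667,0.042],
    [0.34,-0.8,0.2667,0.042],
    [0.43,-0.98,0.2667,0.042],
    [0.43,-0.98,0.2667,0.042],
    [0.43,-0.98,0.2667,0.042],
  ],
)

```text
time: 23.28
eef_pos: [0.5731, -0.3038, 0.1092]
tcp_rot: [0.109, 0.994, 0.001, -0.001]
contact_force: [-0.2, 0.1, -0.3]
opening: 0.399
```

```bash
python3 wm.py pics/w8.png .04; 
```

```text
[ 0.57308438 -0.30381909  0.10922217] [ 1.09382794e-01  9.93999008e-01  6.83948042e-04 -9.52799256e-04] 0.39856411639689787
[array([ 613.8, -314.6]), array([ 58.5, 117.6]), np.float64(77.5)]
```

View pics/w8.png

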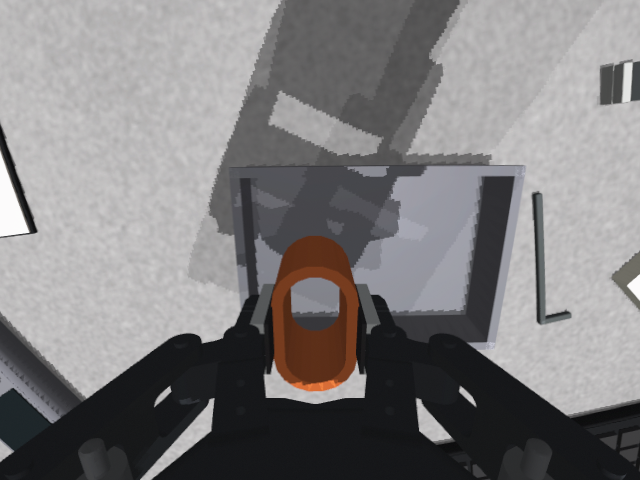

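```bash
python3 - <<'E'
from h import *
im,c=load('pics/w8.png')
print(np.round(onz(c,[(233,168),(524,166),(498,347),(243,310)],.04)*1000))
E
```

```text
[[ 506. -339.   40.]
 [ 541. -171.   40.]
 [ 664. -193.   40.]
 [ 596. -360.   40.]]
```

Call:
send_rows(
  rows=[
    [0.02,0.03,-0.05,0],
    [0.02,0.03,-0.15,0],
    [0.02,0.03,-0.22,0],
    [0.02,0.03,-0.2533,0],
    [0.02,0.03,-0.2533,0],
    [0.02,0.03,-0.2533,0],
  ],
)

```text
time: 24.08
eef_pos: [0.58, -0.2948, 0.0345]
tcp_rot: [0.109, 0.994, -0.0, 0.0]
contact_force: [-0.5, 0.7, -0.6]
opening: 0.396
```

Call:
send_rows(
  rows=[
    [0,0,0,0],
    [0,0,0,0],
    [0,0,0,0],
    [0,0,0.1,0],
    [0,0,0.3,0],
    [0,0,0.3,0],
  ],
  jaw=0.48,
)

```text
time: 24.82
eef_pos: [0.5832, -0.2975, 0.1314]
tcp_rot: [0.109, 0.994, -0.003, 0.006]
contact_force: [-0.1, -0.2, 0.4]
opening: 0.52
```

Call:
send_rows(
  rows=[
    [-0.07,0.19,0,0.029],
    [-0.14,0.38,0,0.058],
    [-0.21,0.57,0,0.0742],
    [-0.3,0.8,0,0.0742],
    [-0.3,0.8,0,0.0742],
    [-0.3,0.8,0,0.0742],
  ],
  jaw=0.3,
)

```text
time: 25.58
eef_pos: [0.4897, -0.0547, 0.1241]
tcp_rot: [-0.124, 0.992, -0.0, 0.0]
contact_force: [0.5, -1.1, -0.5]
opening: 0.698
```

Call:
send_rows(
  rows=[
    [-0.07,0.19,0,0],
    [-0.14,0.38,0,0],
    [-0.21,0.57,0,0],
    [-0.2733,0.7387,0,0],
    [-0.2733,0.7387,-0.1133,0],
    [-0.2733,0.7387,-0.1133,0],
    [-0.2733,0.7387,-0.1133,0],
  ],
)

```text
time: 26.45
eef_pos: [0.4092, 0.1657, 0.091]
tcp_rot: [-0.123, 0.992, -0.0, 0.0]
contact_force: [0.4, 0.3, 0.4]
opening: 0.702
```

```bash
python3 wm.py pics/w9.png .01; python3 - <<'E'
from h import *
snap('top','pics/t9.png')
E
```

```text
[0.40923514 0.16573721 0.09101597] [-1.22620089e-01  9.92453585e-01 -7.12536179e-05  4.36994453e-04] 0.7016620493537328
[array([423.8, 170.8]), array([81., 20.]), np.float64(15.1)]
```

View pics/w9.png

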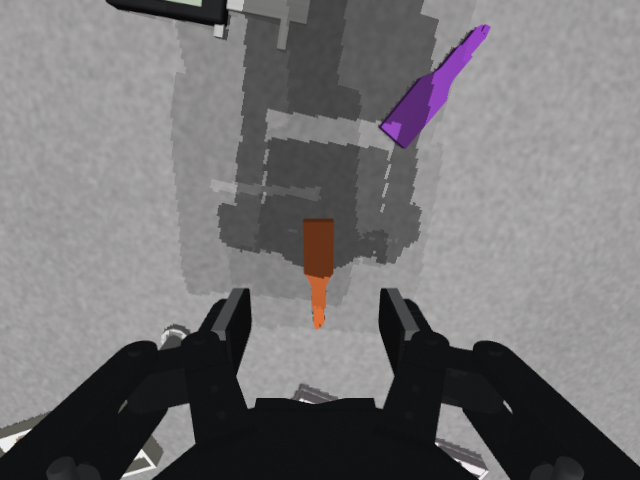

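View pics/t9.png

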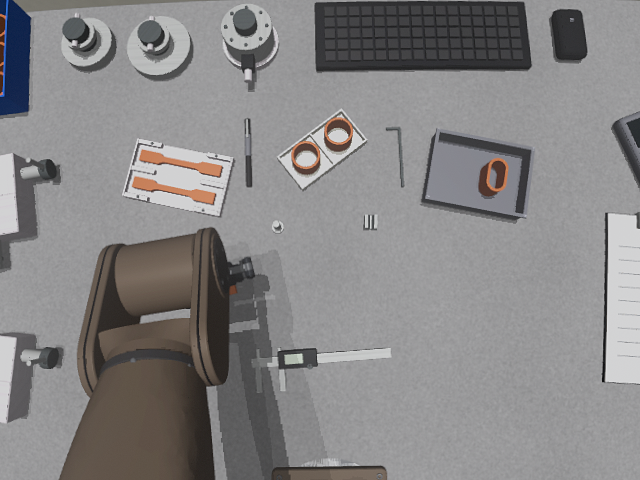

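The flattened ring stands in the box at (494,175). The orange broken piece is between the jaws at (318,265), and the purple one at (435,90) is clear.

Call:
send_rows(
  rows=[
    [0,0,-0.13,0],
    [0,0,-0.2,0],
    [0,0,-0.23,0],
    [0,0,-0.23,0],
    [0,0,-0.23,0],
  ],
)

```text
time: 27.18
eef_pos: [0.4089, 0.1666, 0.0225]
tcp_rot: [-0.123, 0.992, 0.0, 0.001]
contact_force: [-0.4, 0.5, -0.2]
opening: 0.699
```

Call:
send_rows(
  rows=[
    [0,0,0,0],
    [0,0,0,0],
    [0,0,0,0],
    [0,0,0,0],
    [0,0,0,0],
    [0,0,0,0],
  ],
  jaw=1,
)

```text
time: 27.92
eef_pos: [0.4083, 0.1668, 0.022]
tcp_rot: [-0.124, 0.992, 0.0, 0.0]
contact_force: [-1.1, -0.6, 6.1]
opening: 0.215
```

Call:
send_rows(
  rows=[
    [0,0,0.17,0],
    [0,0,0.3333,0],
    [0.07,-0.17,0.3333,-0.025],
    [0.14,-0.34,0.3333,-0.05],
    [0.21,-0.51,0.3333,-0.0742],
    [0.28,-0.6667,0.3333,-0.0742],
    [0.28,-0.6667,0.3333,-0.0742],
  ],
)

```text
time: 28.8
eef_pos: [0.4929, -0.0362, 0.1213]
tcp_rot: [0.111, 0.994, -0.0, 0.0]
contact_force: [-0.8, 0.3, -0.1]
opening: 0.215
```

Call:
send_rows(
  rows=[
    [0.07,-0.16,0,0],
    [0.14,-0.32,0,0],
    [0.21,-0.48,0,0],
    [0.2817,-0.63,0,0],
    [0.2817,-0.63,0,0],
    [0.2817,-0.63,-0.05,0],
    [0.2817,-0.63,-0.05,0],
  ],
)

```text
time: 29.68
eef_pos: [0.5742, -0.2196, 0.1034]
tcp_rot: [0.108, 0.994, 0.001, -0.003]
contact_force: [0.2, 0.9, -1.0]
opening: 0.214
```

```bash
python3 wm.py pics/w10.png .04
```

```text
[ 0.57422141 -0.21964649  0.10343734] [ 0.10811732  0.99413368  0.00131697 -0.00267078] 0.21445238132460506
[array([651.3, -37.3]), array([85.6, 48.7]), np.float64(41.1)]
[array([ 622.9, -231.4]), array([ 27. , 113.4]), np.float64(78.6)]
[array([ 576. , -292.4]), array([45. , 70.7]), np.float64(77.7)]
[array([602.2, -22.4]), array([35.3, 10.8]), np.float64(4.3)]
```

View pics/w10.png

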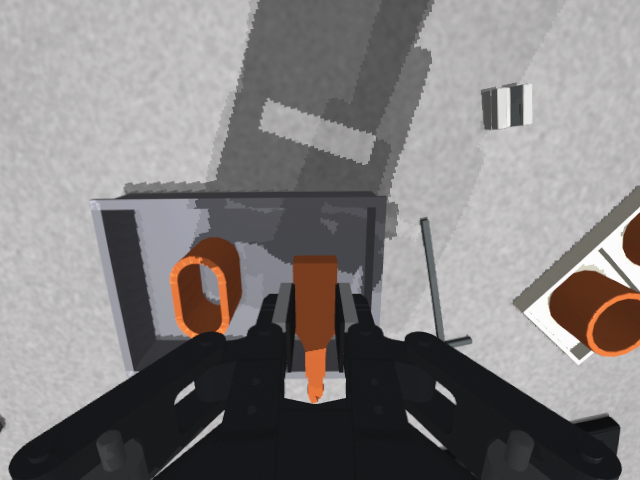

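The broken piece hangs in the free half of the box, clear of the ring at (205,290) and the walls. I lower and release it, then retreat.

Call:
send_rows(
  rows=[
    [0,0,-0.1,0],
    [0,0,-0.18,0],
    [0,0,-0.24,0],
    [0,0,-0.27,0],
    [0,0,-0.27,0],
    [0,0,-0.27,0],
  ],
)

```text
time: 30.48
eef_pos: [0.5768, -0.2226, 0.0259]
tcp_rot: [0.109, 0.994, -0.0, 0.001]
contact_force: [-0.0, -0.3, 0.2]
opening: 0.212
```

Call:
send_rows(
  rows=[
    [0,0,0,0],
    [0,0,0,0],
    [0,0,0,0],
    [0,0,0.1,0],
    [0,0,0.25,0],
    [0,0,0.4,0],
    [-0.2,0.3,0.5,0],
    [-0.4,0.6,0.5,0],
    [-0.4,0.8,0.5,0],
    [-0.4,0.8,0.5,0],
  ],
  jaw=0.65,
)

```text
time: 31.72
eef_pos: [0.4633, -0.0023, 0.1744]
tcp_rot: [0.11, 0.994, 0.0, 0.0]
contact_force: [0.7, 0.2, 0.4]
opening: 0.351
```

```bash
python3 - <<'E'
from h import *
snap('top','pics/t11.png'); snap('scene','pics/s11.png')
im,c=load('pics/top0.png'); im2,_=load('pics/t11.png')
hsv=lambda i:cv2.cvtColor(i,cv2.COLOR_RGB2HSV)
for i in (im,im2):
    h=hsv(i); m=((h[...,0]<16)&(h[...,1]>110)&(h[...,2]>150)).astype(np.uint8)*255
    mm=np.zeros_like(m); mm[112:155,322:358]=m[112:155,322:358]
    k=max(cv2.findContours(mm,cv2.RETR_EXTERNAL,cv2.CHAIN_APPROX_NONE)[0],key=len).reshape(-1,2)
    print('stored',cv2.minEnclosingCircle(onz(c,k,.043)[:,:2].astype(np.float32)*1000))
E
```

```text
stored ((660.0411376953125, -27.409406661987305), 24.143827438354492)
stored ((660.2544555664062, -27.551942825317383), 24.48601531982422)
```

View pics/t11.png

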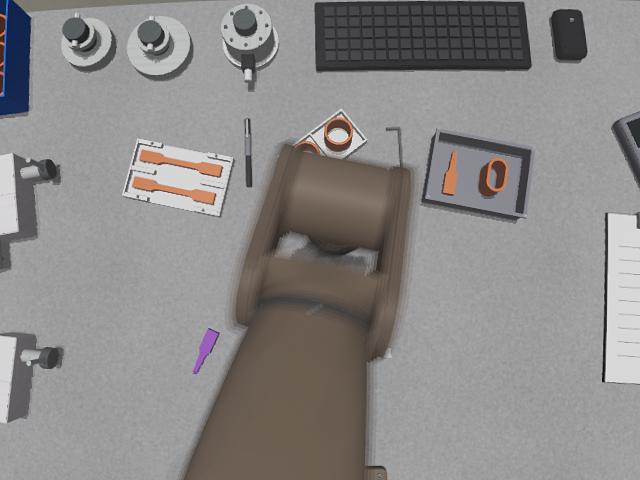

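View pics/s11.png

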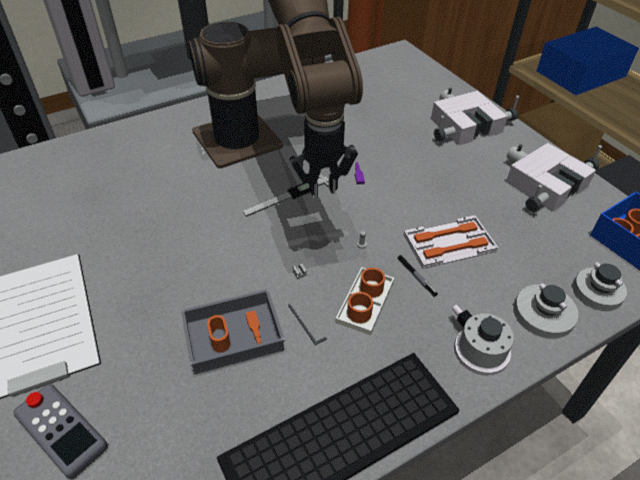

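The scene view shows both bars in the rack (450,240), two rings standing in the tray (373,281 and 360,307), and the flattened ring and broken piece in the box. The purple piece is untouched, the gripper is empty and high. I settle the arm, then hand in.

Call:
send_rows(
  rows=[
    [0,0,0,0],
    [0,0,0,0],
    [0,0,0,0],
    [0,0,0,0],
  ],
)

```text
time: 32.33
eef_pos: [0.4645, -0.0045, 0.1739]
tcp_rot: [0.11, 0.994, 0.0, -0.0]
contact_force: [0.3, 0.3, 0.5]
opening: 0.351
```

```bash
python3 -c "
from h import *
print(workorder.sign_off())"
```

```text
the job is handed in; nothing more can be done
None
```

All five specimens are where you asked, placed in the order given, and the job was handed in at about 32 s of the 115 s allowed. I laid the two unbroken bars flat in separate rack bays, stood the round ring in the free tray bay, then put the flattened ring and the orange broken dumbbell in the grey box.

In the last top and scene pictures everything was in place and the purple look-alike was untouched. The stored ring's measured position agreed with the start to within 0.3 mm. The highest wrist force reported at the end of a move was about 6 N. No check failed or disagreed.

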